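# Top up the part-filled tray from the drop-bottom bin

### The arm

A 7-joint arm with a two-finger parallel gripper is mounted at the origin on the work surface. World frame = base frame: x ahead of the robot, y to its left, z up, the work surface at z = 0. Lengths are in m, angles in rad, forces in N, time in s.
With the tool pointing down it reaches from about 0.425 to 0.875 m from the base axis. Payload 8.4 kg.
Tool frame: the origin (TCP) lies on the front face of the gripper's body, between the roots of the fingers; the fingertips stand 73 mm ahead of it and the grasp point (between the pads) lies 54 mm ahead of it; z points along the fingers, y is the line along which they close (so a half turn about z gives the same grasp; the last joint's range is limited). The gripper opens to 85 mm and grips with 20 to 120 N. Pads are 22 mm wide; open, the fingers measure 114 mm over their backs; the gripper's body (76 mm by 85 mm) begins 54 mm behind the grasp point. The pads swing forward as they close: fully open they stand 13 mm farther back than shut.
Start: joints at [-1.268, 0.333, 0.04, 1.465, -0.013, 1.343, -0.059], TCP at [0.254, 0.598, 0.304] pointing down, gripper open.
Joint ranges: [-2.58, 2.58], [-0.38, 2.09], [-1.3, 1.39], [0.25, 2.4], [-1.5, 4.64], [0.08, 2.09], [-2.65, 2.65]. Speed limits (rad/s): [2.22, 2.22, 2.79, 2.79, 3.14, 3.14, 3.14].

### API

Orientations are given as a unit quaternion [w, x, y, z].
In Python, from workcell import ctrl, vision gives the robot as it stands. The module is installed in compiled form; this text tells all that it offers.
- The arm moves only by the tool apply_moves, never from a script. Its argument "increments" is a list of rows, each an object of numbers: "fingers": the finger opening in m, from 0 to 0.0854; "x", "y", "z": the shift along the world's x, y, z in m; "rx", "ry", "rz": the turn, a rotation vector about the world's x, y, z in degrees. A call has 1 to 12 rows; each row shifts and turns the commanded pose from where the row before left it; what a row does not reach is not made up. A row lasts 1/8 s, in which the tool goes at most 62.5 mm and 10.7 degrees, less where a joint would pass 70% of its speed; a pose out of reach is approached as far as the arm can. A call with a gripper value outside its range is refused whole. The fingers move at their own pace and stop on an object; "squeeze" is the grip in N (left out, the last holds). Time passes only in rows, so rows that do not move let the fingers close. It gives the time, the measured TCP pose, the force, the opening and the grip force at its end, in the units of the state.
- ctrl.get_state(): the state, without advancing time (a new reading comes with each control period).
- vision.get_image(name): name is "scene" or "top" or "wrist"; returns the picture (400x640x3 uint8, red, green, blue); there is no depth.
- vision.camera_info(name): a dict with "fx", "fy", "cx", "cy" (pixels), "D" ([k1, k2, p1, p2, k3] as OpenCV has them; the pictures are not rectified), "extrinsics" (4x4, takes a point from camera to world coordinates). Camera axes: x right, y up, looking along -z (the intrinsics and any distortion apply to the point x, -y, -z); pixel columns grow to the right and rows downward; lengths in m; the calibration is good to about 2 mm. A picture is of the moment at which its call begins: read the wrist's pose just before it. camera_info takes no time and is no camera call; for the wrist camera it gives the pose at the moment of the call.
- ctrl.sign_off(): hands the job in; it is judged then, once.
The state is a dict: "time": time; "q": joint angles; "qvel": joint speeds; "joint_torque": joint torques, N m; "position": TCP position; "tool_rot": TCP orientation; "force": force on the tool from outside, world axes, zero at the start; "torque": the same for the moment, N m; "width": finger opening in m; "finger_force": force on a finger pad.
Only numpy, scipy, OpenCV 4.12 (cv2) and the standard library are available. Lean on these libraries where they do the work, as an engineer would, in place of code of your own. Each camera call takes 0.05 s, during which the arm holds its last target. There are 200 camera calls.

### The job

Top up the part-filled tray with the box-side blanks left in the drop-bottom bin: put the mallet aside on the open bench, well clear of the bin, so that the tray does not knock it, slide the tray with its two blanks centred under the bin, and only then push the latch handle over sideways so that the bin's floor drops and all five blanks lie in the tray, which stays under the bin. Leave the carcass, the walnut panel, the try square and the vise undisturbed.

Things in the scene. Friction and masses are not known exactly. Their poses are not given: they have to be found in the camera images.
- bin: Open-topped pale wood bin on a four-legged stand, fixed; origin on the bench under its centre. Inside 110 (x) by 100 (y) by 65 mm deep, outside 126 by 116 mm; rim 270 mm above the bench. The lower half of its two end boards (y = +-54 mm) runs out to x = +-113 mm, up to 245 mm high. Three blanks lie in it. Latch on the -x face, floor hinge along the lower +x edge.
- bay (a point): Point on the bench under the bin's centre, axes as the bin's. The tray bay runs along y, open at both y ends. Four legs (16 mm square, x = +-105, y = +-50 mm) and two foot runners lying on the bench along y (x = +-105 mm, 130 mm long, 16 mm wide and high) leave 194 mm clear in x. The closed floor's underside is 197 mm above the bench.
- floor (a joint): The bin's hinged floor (rad): 0 closed, 1.3 hanging open. It drops by its own weight when the latch lets go: its -x edge swings down and then hangs with its steel tongue about 50 mm above the bench, and the blanks slide off it.
- latch (a joint): Angle (rad) of the steel latch lever, pivoted on the bin's -x face at x = -97 mm, height 232 mm, about the bin's x. 0: upright, its foot under the floor's tongue; positive: handle leans to the bin's +y. It lets go when pushed over either way past about 0.4 (stops at 0.7) and stays where it is left; a push of about 2 N moves it.
- latch_knob (a point): Centre of the turned rosewood knob, 25 mm across, atop the latch lever: 85 mm above the pivot, 317 mm above the bench when upright, 38 mm out from the bin's -x face; it stands 47 mm above the rim. The handle below it is 17 to 20 mm thick down to 267 mm.
- tray_center (a point): Centre of the loose part-filled wooden tray, 25 mm above the bench, half-way up its side walls. Outside 170 (x) by 240 (y) by 50 mm, walls and floor 8 mm; amid each end wall (y = +-116 mm) a raised grip tab 80 mm wide, 8 mm thick, top 72 mm above the bench. About 0.5 kg; slides on the bench. Its two blanks start at least 45 mm from the end walls.
- blank1_c (a point): Centre of a pale dogwood box-side blank 34 (x) by 86 (y) by 12 mm, about 30 g; starts in the bin.
- blank2_c (a point): Centre of a pale dogwood box-side blank 34 (x) by 86 (y) by 12 mm, about 30 g; starts in the bin.
- blank3_c (a point): Centre of a pale dogwood box-side blank 34 (x) by 86 (y) by 12 mm, about 30 g; starts in the bin.
- blank4_c (a point): Centre of a pale dogwood box-side blank 34 (x) by 86 (y) by 12 mm, about 30 g; starts in the tray.
- blank5_c (a point): Centre of a pale dogwood box-side blank 34 (x) by 86 (y) by 12 mm, about 30 g; starts in the tray.
- mallet_head (a point): Centre of the boxwood mallet's round head: a cylinder 56 mm across, 85 mm long along y, lying on its side. The handle, 21 mm thick, runs along -x to 160 mm, sloping down from 28 mm to 10 mm above the bench; a 42 mm stub shows at +x. About 0.34 kg, balanced some 10 mm from the centre towards the handle. Starts between tray and bin.
- vise: Cast-iron small vise, fixed to the bench; origin on the bench under its centre. 130 (x) by 80 (y) by 100 mm tall; its open sliding jaw and turned handle (110 mm along y) reach to x = -90 mm. Bystander.
- carcass: Half-finished dogwood box carcass, open on top, 100 (x) by 130 (y) by 60 mm; origin under its centre. Bystander.
- panel: Dark walnut side panel lying flat, 80 (x) by 140 (y) by 10 mm; origin under its centre. Bystander.
- square: Try square lying flat: rosewood stock 22 (x) by 105 (y) by 18 mm centred at x = -45 mm, steel blade 30 mm wide from it to x = +84 mm at y = +37 mm; origin on the bench. Bystander.
There are look-alikes about, which are no part of the job. There is more than one size of the part that bears mallet_head; the job needs the larger. Leave any black look-alike of the part that bears blank4_c alone.

How it is judged:
By the outcome, as a careful person would: the job done as asked, in the order asked, and still so for the second after the job is handed in, with the robot touching nothing.
It also fails if it takes over 72 s, if anything falls off the work surface, if the arm or the gripper's body presses on something with over 40 N, if the wrist force passes 120 N, or if a joint passes its speed limit or range.

## Working session

There is one attempt and no reset: what is moved stays moved. The work goes in short steps, Python scripts to look and compute and a tool call to move; the robot and the scene stay as the last step left them, time stands still between calls to the robot, and variables do not carry over. Pictures are saved under pics/ and viewed, at most 10 in all, crops included, and the job is handed in when it is done.

Besides the shell and the picture viewer there is one more tool, called after "Emit:" by a JSON object that holds its "method" and its "body". apply_moves: Moves the arm, as the interface text tells. Its arguments: {"type":"object","properties":{"increments":{"type":"array"},"squeeze":{"type":"number"}},"required":["increments"]}

```bash
mkdir -p pics
cat > h.py <<'E'
import numpy as np, cv2
from workcell import ctrl, vision
def grab(n):
    i=vision.camera_info(n); im=vision.get_image(n); return im,i
def ray(i,uv):
    K=np.array([[i['fx'],0,i['cx']],[0,i['fy'],i['cy']],[0,0,1.]])
    p=cv2.undistortPoints(np.array(uv,float).reshape(-1,1,2),K,np.array(i['D'],float)).reshape(-1,2)
    E=np.array(i['extrinsics']); d=np.c_[p[:,0],-p[:,1],-np.ones(len(p))]@E[:3,:3].T
    return E[:3,3],d
def onz(i,uv,z):
    o,d=ray(i,uv); z=np.broadcast_to(z,(len(d),)); return o+d*((z-o[2])/d[:,2])[:,None]
def proj(i,P):
    E=np.linalg.inv(np.array(i['extrinsics'])); c=np.array(P,float).reshape(-1,3)@E[:3,:3].T+E[:3,3]
    K=np.array([[i['fx'],0,i['cx']],[0,i['fy'],i['cy']],[0,0,1.]])
    return cv2.projectPoints(c*[1,-1,-1],np.zeros(3),np.zeros(3),K,np.array(i['D'],float))[0].reshape(-1,2)
E
python3 - <<'E'
from h import *
import pickle
for n in("scene","top","wrist"):
    im,i=grab(n); pickle.dump((im,i),open(n+'.pkl','wb')); cv2.imwrite(f'pics/{n}0.png',im[:,:,::-1]); print(n,np.round(np.array(i['extrinsics']),3).tolist(),i['fx'])
print(ctrl.get_state())
E
```

```text
scene [[0.848, -0.305, 0.433, 1.06], [0.529, 0.499, -0.686, -0.688], [-0.007, 0.811, 0.585, 0.875], [0.0, 0.0, 0.0, 1.0]] 383.75924484198674
top [[-0.003, 0.998, -0.063, 0.462], [-1.0, -0.002, 0.028, 0.134], [0.027, 0.063, 0.998, 1.198], [0.0, 0.0, 0.0, 1.0]] 377.206467648074
wrist [[0.392, -0.887, -0.243, 0.191], [0.92, 0.378, 0.105, 0.624], [-0.002, -0.265, 0.964, 0.373], [0.0, 0.0, 0.0, 1.0]] 280.78912312886376
{'time': 0.15, 'q': array([-1.2681767 ,  0.33378085,  0.03987011,  1.46607553, -0.01340775,
        1.34329568, -0.05849644]), 'qvel': array([-1.52920232e-03, -2.39590767e-03, -2.84438959e-04, -2.93330567e-03,
       -7.58751295e-05,  8.98695298e-04,  8.18506613e-04]), 'joint_torque': array([ 2.11569255e-03, -6.59039354e+01,  1.36682644e+00, -4.05874586e+01,
        1.68329169e-02,  9.55944881e-03, -2.85093881e-05]), 'position': array([0.25411699, 0.5979793 , 0.303201  ]), 'tool_rot': array([-9.14387875e-05,  1.99565478e-01,  9.79884280e-01, -6.40274778e-04]), 'force': array([1.25530743, 0.53617307, 0.49198774]), 'torque': array([-0.00983646, -0.00313064, -0.03677609]), 'finger_force': 0.0, 'width': 0.08550883931707542}
```

View pics/top0.png

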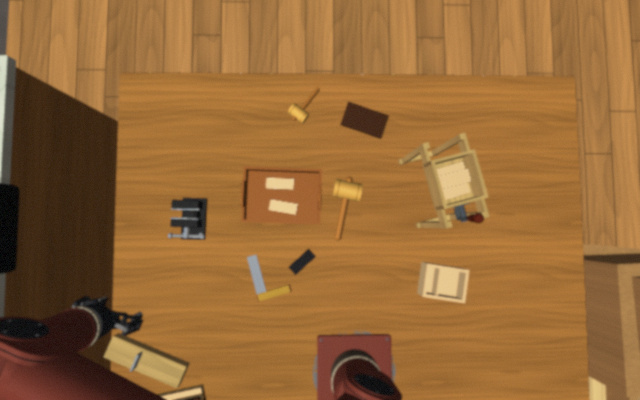

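View pics/scene0.png

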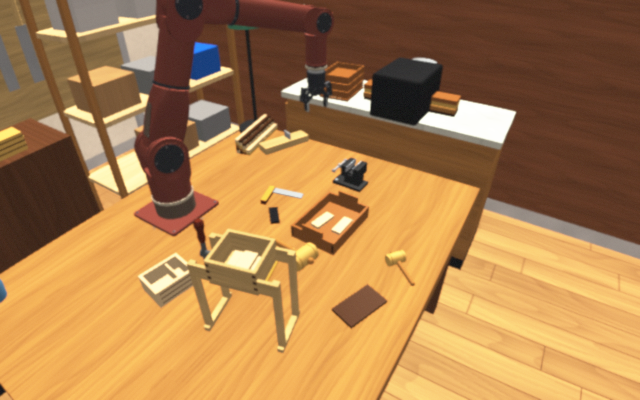

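Run:
```python
from h import *
import pickle
im,i=pickle.load(open('top.pkl','rb'))
c=cv2.resize(im[120:310,240:500],None,fx=3,fy=3,interpolation=cv2.INTER_CUBIC); cv2.imwrite('pics/c1.png',c[:,:,::-1])
```

```text
(no output)
```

View pics/c1.png

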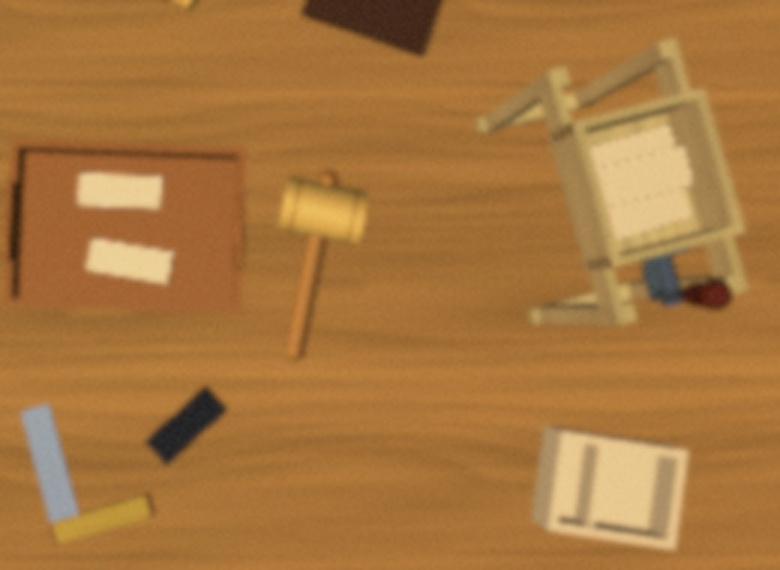

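```bash
cat >> h.py <<'E'
def fit(model,pts):
    m=np.array(model,float);p=np.array(pts)[:,:2];mc=m.mean(0);pc=p.mean(0)
    H=(m-mc).T@(p-pc);a=np.arctan2(H[0,1]-H[1,0],H[0,0]+H[1,1]);R=np.array([[np.cos(a),-np.sin(a)],[np.sin(a),np.cos(a)]])
    t=pc-R@mc;return t,np.degrees(a),np.abs(m@R.T+t-p).max()
E
python3 - <<'E'
from h import *
import pickle
im,i=pickle.load(open('top.pkl','rb'))
f=lambda L:np.array(L,float)/3+[240,120]-1/3
P=lambda L,z:onz(i,f(L),z)
np.set_printoptions(precision=4,suppress=True)
print('tray',fit([[85,120],[85,-120],[-85,-120],[-85,120]]*np.array(.001),P([(20,147),(243,152),(240,310),(12,300)],.05)))
# bin rim outer: (x+,y+),(x+,y-),(x-,y-),(x-,y+)
b=fit([[63,58],[63,-58],[-63,-58],[-63,58]]*np.array(.001),P([(575,122),(703,92),(745,232),(612,264)],.27));print('bin',b)
print('rim',P([(575,122),(703,92),(745,232),(612,264)],.27))
print('runner ends +y',P([(483,124),(535,317)],.008), 'endboard+y ends',P([(558,70),(622,322)],.245))
print('knob',P([(712,293)],.317))
print('mallet head ends',P([(285,203),(362,216)],.028),'handle',P([(315,238),(294,355)],[.025,.01]))
print('panel',P([(372,10)],0),'smallm',P([(185,0)],0),'dst cand', onz(i,[(225,140),(175,140),(190,198)],0))
ks,ii=pickle.load(open('scene.pkl','rb'))
hs=cv2.cvtColor(im,cv2.COLOR_RGB2HSV)
g=lambda p:np.array(p)
# predicted bin projections to check
th=np.radians(b[1]);R=np.array([[np.cos(th),-np.sin(th)],[np.sin(th),np.cos(th)]])
B=lambda x,y,z:list(R@[x,y]+b[0])+[z]
v=ks.copy()
for p in proj(ii,[B(sx*.063,sy*.058,.27) for sx in(1,-1) for sy in(1,-1)]+[B(sx*.113,sy*.058,.0) for sx in(1,-1) for sy in(1,-1)]+[B(-.101,0,.317)]): cv2.circle(v,tuple(int(round(q)) for q in p),1,(0,0,255),-1)
cv2.imwrite('pics/c2.png',cv2.resize(v[180:360,130:400],None,fx=2.9,fy=2.9,interpolation=cv2.INTER_CUBIC)[:,:,::-1])
E
```

```text
tray (array([0.547 , 0.2196]), np.float64(-1.9351670302656785), np.float64(0.007335200514591134))
bin (array([ 0.5717, -0.2379]), np.float64(13.801554331845097), np.float64(0.003009949897623043))
rim [[ 0.618  -0.1681  0.27  ]
 [ 0.6437 -0.2774  0.27  ]
 [ 0.5257 -0.3094  0.27  ]
 [ 0.4993 -0.1965  0.27  ]]
runner ends +y [[ 0.6598 -0.1541  0.008 ]
 [ 0.454  -0.206   0.008 ]] endboard+y ends [[ 0.6673 -0.1625  0.245 ]
 [ 0.451  -0.2128  0.245 ]]
knob [[ 0.4743 -0.259   0.317 ]]
mallet head ends [[ 0.5733  0.0595  0.028 ]
 [ 0.5597 -0.0207  0.028 ]] handle [[0.537  0.0282 0.025 ]
 [0.4152 0.0498 0.01  ]]
panel [[ 0.7851 -0.0375  0.    ]] smallm [[0.7952 0.1641 0.    ]] dst cand [[0.7282 0.4079 0.    ]
 [0.7279 0.5665 0.    ]
 [0.5425 0.5155 0.    ]]
```

View pics/c2.png

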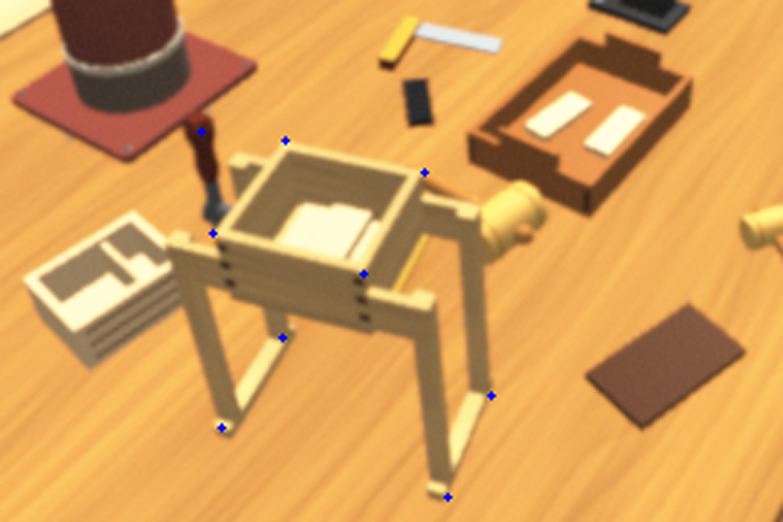

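Emit:
{"method": "apply_moves", "body": {"increments": [{"x": 0.022,"y": -0.047,"rz": 1.1,"fingers": 0.06},{"x": 0.022,"y": -0.047,"rz": 1.1},{"x": 0.022,"y": -0.047,"rz": 1.1},{"x": 0.022,"y": -0.047,"rz": 1.1},{"x": 0.022,"y": -0.047,"rz": 1.1},{"x": 0.022,"y": -0.047,"rz": 1.1},{"x": 0.022,"y": -0.047,"rz": 1.1},{"x": 0.022,"y": -0.047,"rz": 1.1},{"x": 0.022,"y": -0.047,"rz": 1.1},{"x": 0.022,"y": -0.047,"rz": 1.1},{"x": 0.022,"y": -0.047,"rz": 1.1},{"x": 0.022,"y": -0.047,"rz": 1.1}]}}

```text
validation failed for argument at $.in...
```

Emit:
{"method": "apply_moves", "body": {"increments": [{"fingers": 0.06,"x": 0.022,"y": -0.047,"z": 0.0,"rx": 0.0,"ry": 0.0,"rz": 1.1}]}}

```text
time: 0.28
position: [0.2735, 0.5531, 0.3026]
tool_rot: [-0.001, 0.187, 0.982, -0.0]
force: [-0.1, -0.3, 1.3]
width: 0.0695
finger_force: 0.0
```

Emit:
{"method": "apply_moves", "body": {"increments": [{"fingers": 0.06,"x": 0.0205,"y": -0.0437,"z": 0,"rx": 0,"ry": 0,"rz": 1.1},{"fingers": 0.06,"x": 0.0205,"y": -0.0437,"z": 0,"rx": 0,"ry": 0,"rz": 1.1},{"fingers": 0.06,"x": 0.0205,"y": -0.0437,"z": 0,"rx": 0,"ry": 0,"rz": 1.1},{"fingers": 0.06,"x": 0.0205,"y": -0.0437,"z": 0,"rx": 0,"ry": 0,"rz": 1.1},{"fingers": 0.06,"x": 0.0205,"y": -0.0437,"z": 0,"rx": 0,"ry": 0,"rz": 1.1},{"fingers": 0.06,"x": 0.0205,"y": -0.0437,"z": 0,"rx": 0,"ry": 0,"rz": 1.1},{"fingers": 0.06,"x": 0.0205,"y": -0.0437,"z": 0,"rx": 0,"ry": 0,"rz": 1.1},{"fingers": 0.06,"x": 0.0205,"y": -0.0437,"z": 0,"rx": 0,"ry": 0,"rz": 1.1},{"fingers": 0.06,"x": 0.0205,"y": -0.0437,"z": 0,"rx": 0,"ry": 0,"rz": 1.1},{"fingers": 0.06,"x": 0.0205,"y": -0.0437,"z": 0,"rx": 0,"ry": 0,"rz": 1.1},{"fingers": 0.06,"x": 0.0205,"y": -0.0437,"z": 0,"rx": 0,"ry": 0,"rz": 1.1},{"fingers": 0.06,"x": 0.0205,"y": -0.0437,"z": 0,"rx": 0,"ry": 0,"rz": 1.1}]}}

```text
time: 1.78
position: [0.5225, 0.0254, 0.3039]
tool_rot: [0.0, 0.076, 0.997, 0.0]
force: [0.8, 0.1, -0.1]
width: 0.0601
finger_force: 0.0
```

Run:
```python
from h import *
import pickle
im,i=grab('wrist'); pickle.dump((im,i),open('w1.pkl','wb')); cv2.imwrite('pics/w1.png',im[:,:,::-1])
print(proj(i,[[.5665,.0194,.028],[.521,.027,.024],[.4152,.0498,.01]]), ctrl.get_state()['position'])
```

```text
[[320.31161222 214.65074891]
 [320.8068164  178.90584788]
 [326.18447305  89.18611198]] [0.52420395 0.0186285  0.30415531]
```

View pics/w1.png

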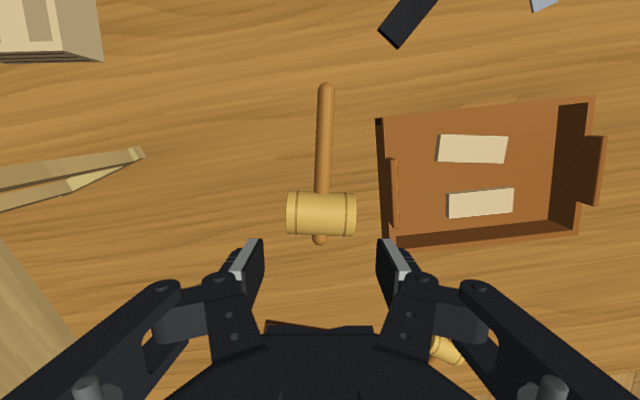

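Run:
```python
from h import *
import pickle
im,i=pickle.load(open('w1.pkl','rb'))
print('tray',fit([[-85,-120],[-85,120],[85,120],[85,-120]]*np.array(.001),onz(i,[(377,119),(594,96),(579,235),(389,248)],.05)))
print('runner end',onz(i,[(141,152)],.012))
print('blanks',onz(i,[(472,149),(480,203)],.02))
s=ctrl.get_state();print(s['position'],s['tool_rot'])
```

```text
tray (array([0.54503121, 0.22062751]), np.float64(-2.6117237019838897), np.float64(0.00846571397832041))
runner end [[ 0.45294347 -0.19696486  0.012     ]]
blanks [[0.51267005 0.21995868 0.02      ]
 [0.58527387 0.22977947 0.02      ]]
[0.52420395 0.0186285  0.30415531] [ 9.71028616e-04  7.84422560e-02  9.96917431e-01 -1.22687667e-03]
```

Emit:
{"method": "apply_moves", "body": {"increments": [{"fingers": 0.06,"x": 0,"y": 0,"z": -0.05,"rx": 0,"ry": 0,"rz": 0},{"fingers": 0.06,"x": 0,"y": 0,"z": -0.05,"rx": 0,"ry": 0,"rz": 0},{"fingers": 0.06,"x": 0,"y": 0,"z": -0.05,"rx": 0,"ry": 0,"rz": 0},{"fingers": 0.06,"x": 0,"y": 0,"z": 0,"rx": 0,"ry": 0,"rz": 0}]}}

```text
time: 2.33
position: [0.5198, 0.0267, 0.151]
tool_rot: [-0.003, 0.076, 0.997, -0.001]
force: [0.2, 0.1, 0.8]
width: 0.0598
finger_force: 0.0
```

Emit:
{"method": "apply_moves", "body": {"increments": [{"fingers": 0.06,"x": 0,"y": 0,"z": -0.035,"rx": 0,"ry": 0,"rz": 0},{"fingers": 0.06,"x": 0,"y": 0,"z": -0.035,"rx": 0,"ry": 0,"rz": 0},{"fingers": 0.06,"x": 0,"y": 0,"z": 0,"rx": 0,"ry": 0,"rz": 0},{"fingers": 0.0,"x": 0,"y": 0,"z": 0,"rx": 0,"ry": 0,"rz": 0},{"fingers": 0.0,"x": 0,"y": 0,"z": 0,"rx": 0,"ry": 0,"rz": 0},{"fingers": 0.0,"x": 0,"y": 0,"z": 0,"rx": 0,"ry": 0,"rz": 0},{"fingers": 0.0,"x": 0,"y": 0,"z": 0,"rx": 0,"ry": 0,"rz": 0}], "squeeze": 80}}

```text
time: 3.2
position: [0.5234, 0.0268, 0.0861]
tool_rot: [0.001, 0.076, 0.997, 0.001]
force: [-3.0, -1.2, 12.0]
width: 0.0183
finger_force: 77.6
```

Emit:
{"method": "apply_moves", "body": {"increments": [{"fingers": 0.0,"x": 0,"y": 0,"z": 0.03,"rx": 0,"ry": 0,"rz": 0},{"fingers": 0.0,"x": 0,"y": 0,"z": 0.05,"rx": 0,"ry": 0,"rz": 0},{"fingers": 0.0,"x": 0,"y": 0,"z": 0.05,"rx": 0,"ry": 0,"rz": 0},{"fingers": 0.0,"x": 0,"y": 0,"z": 0.03,"rx": 0,"ry": 0,"rz": 0},{"fingers": 0.0,"x": 0,"y": 0,"z": 0,"rx": 0,"ry": 0,"rz": 0}]}}

```text
time: 3.82
position: [0.5232, 0.0268, 0.2466]
tool_rot: [0.002, 0.076, 0.997, 0.001]
force: [0.2, -0.4, -4.0]
width: 0.0182
finger_force: 78.6
```

Emit:
{"method": "apply_moves", "body": {"increments": [{"fingers": 0.0,"x": 0.0125,"y": 0.0382,"z": 0,"rx": 0,"ry": 0,"rz": -6.7},{"fingers": 0.0,"x": 0.0125,"y": 0.0382,"z": 0,"rx": 0,"ry": 0,"rz": -6.7},{"fingers": 0.0,"x": 0.0125,"y": 0.0382,"z": 0,"rx": 0,"ry": 0,"rz": -6.7},{"fingers": 0.0,"x": 0.0125,"y": 0.0382,"z": 0,"rx": 0,"ry": 0,"rz": -6.7},{"fingers": 0.0,"x": 0.0125,"y": 0.0382,"z": 0,"rx": 0,"ry": 0,"rz": -6.7},{"fingers": 0.0,"x": 0.0125,"y": 0.0382,"z": 0,"rx": 0,"ry": 0,"rz": -6.7},{"fingers": 0.0,"x": 0.0125,"y": 0.0382,"z": 0,"rx": 0,"ry": 0,"rz": -6.7},{"fingers": 0.0,"x": 0.0125,"y": 0.0382,"z": 0,"rx": 0,"ry": 0,"rz": -6.7},{"fingers": 0.0,"x": 0.0125,"y": 0.0382,"z": 0,"rx": 0,"ry": 0,"rz": -6.7},{"fingers": 0.0,"x": 0.0125,"y": 0.0382,"z": 0,"rx": 0,"ry": 0,"rz": -6.7},{"fingers": 0.0,"x": 0.0125,"y": 0.0382,"z": 0,"rx": 0,"ry": 0,"rz": -6.7},{"fingers": 0.0,"x": 0.0125,"y": 0.0382,"z": 0,"rx": 0,"ry": 0,"rz": -6.7}]}}

```text
time: 5.32
position: [0.672, 0.4862, 0.2413]
tool_rot: [-0.0, 0.703, 0.711, -0.001]
force: [0.8, -1.0, -2.4]
width: 0.0183
finger_force: 78.5
```

Run:
```python
from h import *
im,i=grab('scene'); w,_=grab('wrist')
cv2.imwrite('pics/m1.png',np.hstack([cv2.resize(im[20:320,150:470],(400,375)),cv2.resize(w,(400,375))])[:,:,::-1])
s=ctrl.get_state();print(s['position'],s['tool_rot'],s['width'],s['finger_force'],s['time'])
```

```text
[0.67033669 0.49041153 0.23882416] [-0.00135846  0.70098949  0.71316811 -0.00176961] 0.018069233900875437 78.89719605445862 5.425
```

View pics/m1.png

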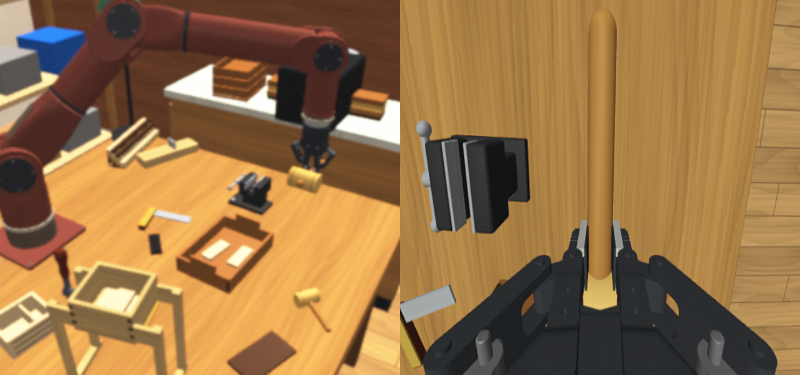

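Emit:
{"method": "apply_moves", "body": {"increments": [{"fingers": 0.0,"x": 0,"y": 0,"z": -0.05,"rx": 0,"ry": 0,"rz": 0},{"fingers": 0.0,"x": 0,"y": 0,"z": -0.05,"rx": 0,"ry": 0,"rz": 0},{"fingers": 0.0,"x": 0,"y": 0,"z": -0.03,"rx": 0,"ry": 0,"rz": 0},{"fingers": 0.0,"x": 0,"y": 0,"z": -0.015,"rx": 0,"ry": 0,"rz": 0},{"fingers": 0.0,"x": 0,"y": 0,"z": -0.01,"rx": 0,"ry": 0,"rz": 0},{"fingers": 0.0,"x": 0,"y": 0,"z": 0,"rx": 0,"ry": 0,"rz": 0}]}}

```text
time: 6.18
position: [0.6723, 0.4852, 0.089]
tool_rot: [0.0, 0.702, 0.713, 0.0]
force: [-0.1, -0.3, -3.2]
width: 0.0181
finger_force: 78.9
```

Emit:
{"method": "apply_moves", "body": {"increments": [{"fingers": 0.0,"x": 0,"y": 0,"z": -0.003,"rx": 0,"ry": 0,"rz": 0},{"fingers": 0.03,"x": 0,"y": 0,"z": 0,"rx": 0,"ry": 0,"rz": 0},{"fingers": 0.05,"x": 0,"y": 0,"z": 0,"rx": 0,"ry": 0,"rz": 0},{"fingers": 0.05,"x": 0,"y": 0,"z": 0,"rx": 0,"ry": 0,"rz": 0},{"fingers": 0.05,"x": 0,"y": 0,"z": 0.04,"rx": 0,"ry": 0,"rz": 0},{"fingers": 0.05,"x": 0,"y": 0,"z": 0.05,"rx": 0,"ry": 0,"rz": 0},{"fingers": 0.05,"x": 0,"y": 0,"z": 0.05,"rx": 0,"ry": 0,"rz": 0}]}}

```text
time: 7.05
position: [0.6721, 0.4851, 0.2277]
tool_rot: [0.0, 0.702, 0.712, 0.0]
force: [0.7, -0.5, 0.9]
width: 0.0498
finger_force: 0.0
```

Emit:
{"method": "apply_moves", "body": {"increments": [{"fingers": 0.045,"x": -0.0122,"y": -0.0149,"z": 0,"rx": 0,"ry": 0,"rz": 8.7},{"fingers": 0.045,"x": -0.0122,"y": -0.0149,"z": 0,"rx": 0,"ry": 0,"rz": 8.7},{"fingers": 0.045,"x": -0.0122,"y": -0.0149,"z": 0,"rx": 0,"ry": 0,"rz": 8.7},{"fingers": 0.045,"x": -0.0122,"y": -0.0149,"z": 0,"rx": 0,"ry": 0,"rz": 8.7},{"fingers": 0.045,"x": -0.0122,"y": -0.0149,"z": 0,"rx": 0,"ry": 0,"rz": 8.7},{"fingers": 0.045,"x": -0.0122,"y": -0.0149,"z": 0,"rx": 0,"ry": 0,"rz": 8.7},{"fingers": 0.045,"x": -0.0122,"y": -0.0149,"z": 0,"rx": 0,"ry": 0,"rz": 8.7},{"fingers": 0.045,"x": -0.0122,"y": -0.0149,"z": 0,"rx": 0,"ry": 0,"rz": 8.7},{"fingers": 0.045,"x": -0.0122,"y": -0.0149,"z": 0,"rx": 0,"ry": 0,"rz": 8.7},{"fingers": 0.045,"x": -0.0122,"y": -0.0149,"z": 0,"rx": 0,"ry": 0,"rz": 8.7},{"fingers": 0.045,"x": 0,"y": 0,"z": 0,"rx": 0,"ry": 0,"rz": 0},{"fingers": 0.045,"x": 0,"y": 0,"z": 0,"rx": 0,"ry": 0,"rz": 0}]}}

```text
time: 8.55
position: [0.5506, 0.3368, 0.2263]
tool_rot: [0.0, 0.02, 1.0, 0.0]
force: [0.7, -0.4, -0.4]
width: 0.0451
finger_force: 0.0
```

Run:
```python
from h import *
import pickle
s=ctrl.get_state()
im,i=grab('wrist'); pickle.dump((im,i),open('w2.pkl','wb'))
for p in proj(i,[[.5507,.336,.072]]): cv2.circle(im,tuple(int(round(q)) for q in p),2,(0,0,255),-1)
cv2.imwrite('pics/w2.png',im[:,:,::-1]); print(s['position'],s['tool_rot'],s['q'])
```

```text
[0.55056168 0.3367501  0.22630156] [2.87069350e-04 2.00124742e-02 9.99799614e-01 3.86828322e-04] [-0.87285038  0.38111967  0.32829261  1.58849022 -0.12976486  1.19255083
  1.01219572]
```

View pics/w2.png

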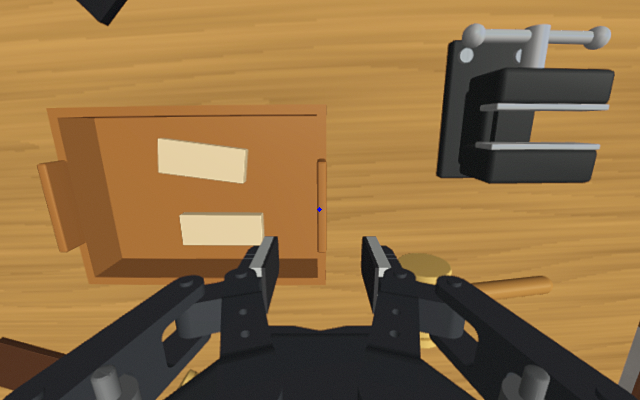

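Emit:
{"method": "apply_moves", "body": {"increments": [{"fingers": 0.045,"x": 0,"y": 0.001,"z": -0.05,"rx": 0,"ry": 0,"rz": 0},{"fingers": 0.045,"x": 0,"y": 0,"z": -0.044,"rx": 0,"ry": 0,"rz": 0},{"fingers": 0.045,"x": 0,"y": 0,"z": -0.02,"rx": 0,"ry": 0,"rz": 0},{"fingers": 0.045,"x": 0,"y": 0,"z": 0,"rx": 0,"ry": 0,"rz": 0},{"fingers": 0.0,"x": 0,"y": 0,"z": 0,"rx": 0,"ry": 0,"rz": 0},{"fingers": 0.0,"x": 0,"y": 0,"z": 0,"rx": 0,"ry": 0,"rz": 0},{"fingers": 0.0,"x": 0,"y": 0,"z": 0,"rx": 0,"ry": 0,"rz": 0},{"fingers": 0.0,"x": 0,"y": 0,"z": 0,"rx": 0,"ry": 0,"rz": 0}]}}

```text
time: 9.6
position: [0.5511, 0.3378, 0.1139]
tool_rot: [0.001, 0.019, 1.0, 0.001]
force: [-1.4, 0.1, 6.8]
width: 0.0069
finger_force: 79.1
```

Emit:
{"method": "apply_moves", "body": {"increments": [{"fingers": 0.0,"x": -0.002,"y": -0.01,"z": 0,"rx": 0,"ry": 0,"rz": 0.8},{"fingers": 0.0,"x": -0.005,"y": -0.022,"z": 0,"rx": 0,"ry": 0,"rz": 1.4},{"fingers": 0.0,"x": -0.0055,"y": -0.024,"z": 0,"rx": 0,"ry": 0,"rz": 1.5},{"fingers": 0.0,"x": -0.0055,"y": -0.024,"z": 0,"rx": 0,"ry": 0,"rz": 1.5},{"fingers": 0.0,"x": -0.0055,"y": -0.024,"z": 0,"rx": 0,"ry": 0,"rz": 1.5},{"fingers": 0.0,"x": -0.0055,"y": -0.024,"z": 0,"rx": 0,"ry": 0,"rz": 1.5},{"fingers": 0.0,"x": -0.0055,"y": -0.024,"z": 0,"rx": 0,"ry": 0,"rz": 1.5},{"fingers": 0.0,"x": -0.0055,"y": -0.024,"z": 0,"rx": 0,"ry": 0,"rz": 1.5},{"fingers": 0.0,"x": -0.0055,"y": -0.024,"z": 0,"rx": 0,"ry": 0,"rz": 1.5},{"fingers": 0.0,"x": -0.0055,"y": -0.024,"z": 0,"rx": 0,"ry": 0,"rz": 1.5},{"fingers": 0.0,"x": -0.005,"y": -0.02,"z": 0,"rx": 0,"ry": 0,"rz": 1.4},{"fingers": 0.0,"x": -0.0035,"y": -0.01,"z": 0,"rx": 0,"ry": 0,"rz": 0.6}]}}

```text
time: 11.1
position: [0.4921, 0.0839, 0.1138]
tool_rot: [0.002, -0.123, 0.992, 0.001]
force: [1.3, 5.7, 6.0]
width: 0.0071
finger_force: 79.1
```

Run:
```python
from h import *
import pickle
im,i=grab('top'); s=ctrl.get_state(); pickle.dump((im,i),open('t2.pkl','wb'))
c=cv2.resize(im[120:310,240:500],None,fx=3,fy=3,interpolation=cv2.INTER_CUBIC); cv2.imwrite('pics/c3.png',c[:,:,::-1]); print(s['position'],s['tool_rot'],s['force'],s['width'])
```

```text
[0.49176478 0.08284115 0.11380731] [ 2.06216761e-03 -1.22766886e-01  9.92432983e-01  9.02270443e-04] [-1.92342969  0.65587193  9.57338592] 0.006617374503902815
```

View pics/c3.png

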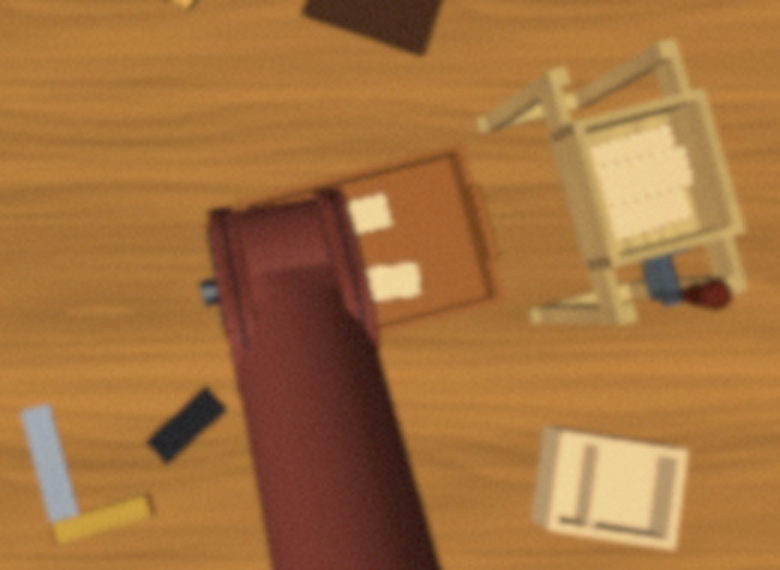

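Run:
```python
from h import *
import pickle
im,i=pickle.load(open('t2.pkl','rb'))
f=lambda L:np.array(L,float)/3+[240,120]-1/3
p=onz(i,f([(458,150),(495,298),(242,202),(380,326)]),.05)
r=onz(i,f([(483,124),(535,317)]),.012)
d=p[1]-p[0];print(p,np.degrees(np.arctan2(-d[1],-d[0])),np.hypot(*d[:2]))
th=np.radians(14);R=np.array([[np.cos(th),-np.sin(th)],[np.sin(th),np.cos(th)]])
print((p[:,:2]-[.5715,-.237])@R,(r[:,:2]-[.5715,-.237])@R)
```

```text
[[ 0.62583863 -0.11754801  0.05      ]
 [ 0.47375278 -0.15321634  0.05      ]
 [ 0.57228625  0.10477417  0.05      ]
 [ 0.44571902 -0.03505771  0.05      ]] 13.198898805477208 0.15621246589287682
[[ 0.08162259  0.10275805]
 [-0.07457461  0.10494212]
 [ 0.08344555  0.33143181]
 [-0.07319049  0.22637291]] [[ 0.10537024  0.06020306]
 [-0.10623256  0.05959167]]
```

Emit:
{"method": "apply_moves", "body": {"increments": [{"fingers": 0.0,"x": 0.002,"y": -0.008,"z": 0,"rx": 0,"ry": 0,"rz": 0},{"fingers": 0.0,"x": 0.0042,"y": -0.0175,"z": 0,"rx": 0,"ry": 0,"rz": 0},{"fingers": 0.0,"x": 0.0045,"y": -0.0185,"z": 0,"rx": 0,"ry": 0,"rz": 0},{"fingers": 0.0,"x": 0.0045,"y": -0.0185,"z": 0,"rx": 0,"ry": 0,"rz": 0},{"fingers": 0.0,"x": 0.0045,"y": -0.0185,"z": 0,"rx": 0,"ry": 0,"rz": 0},{"fingers": 0.0,"x": 0.0045,"y": -0.0185,"z": 0,"rx": 0,"ry": 0,"rz": 0},{"fingers": 0.0,"x": 0.0045,"y": -0.0185,"z": 0,"rx": 0,"ry": 0,"rz": 0},{"fingers": 0.0,"x": 0.0045,"y": -0.0185,"z": 0,"rx": 0,"ry": 0,"rz": 0},{"fingers": 0.0,"x": 0.003,"y": -0.012,"z": 0,"rx": 0,"ry": 0,"rz": 0},{"fingers": 0.0,"x": 0,"y": 0,"z": 0,"rx": 0,"ry": 0,"rz": 0}]}}

```text
time: 12.4
position: [0.5285, -0.0653, 0.1138]
tool_rot: [0.002, -0.122, 0.992, 0.0]
force: [1.6, 1.1, 9.0]
width: 0.0069
finger_force: 79.7
```

Emit:
{"method": "apply_moves", "body": {"increments": [{"fingers": 0.0,"x": 0.0022,"y": -0.009,"z": 0,"rx": 0,"ry": 0,"rz": 0},{"fingers": 0.0,"x": 0.0025,"y": -0.01,"z": 0,"rx": 0,"ry": 0,"rz": 0},{"fingers": 0.0,"x": 0.0025,"y": -0.01,"z": 0,"rx": 0,"ry": 0,"rz": 0},{"fingers": 0.0,"x": 0.0025,"y": -0.01,"z": 0,"rx": 0,"ry": 0,"rz": 0},{"fingers": 0.0,"x": 0,"y": 0,"z": 0,"rx": 0,"ry": 0,"rz": 0}]}}

```text
time: 13.02
position: [0.5382, -0.1035, 0.1139]
tool_rot: [0.002, -0.123, 0.992, 0.001]
force: [-0.3, 4.0, 10.0]
width: 0.0068
finger_force: 79.8
```

Emit:
{"method": "apply_moves", "body": {"increments": [{"fingers": 0.0,"x": 0.0018,"y": -0.007,"z": 0,"rx": 0,"ry": 0,"rz": 0},{"fingers": 0.0,"x": 0.002,"y": -0.008,"z": 0,"rx": 0,"ry": 0,"rz": 0},{"fingers": 0.0,"x": 0.0014,"y": -0.005,"z": 0,"rx": 0,"ry": 0,"rz": 0},{"fingers": 0.0,"x": 0,"y": 0,"z": 0,"rx": 0,"ry": 0,"rz": 0},{"fingers": 0.0,"x": 0,"y": 0,"z": 0,"rx": 0,"ry": 0,"rz": 0}]}}

```text
time: 13.65
position: [0.5433, -0.1225, 0.1138]
tool_rot: [0.002, -0.123, 0.992, 0.001]
force: [-2.0, 7.1, 11.4]
width: 0.0068
finger_force: 80.0
```

Emit:
{"method": "apply_moves", "body": {"increments": [{"fingers": 0.0,"x": 0.0005,"y": -0.002,"z": 0,"rx": 0,"ry": 0,"rz": 0},{"fingers": 0.0,"x": 0,"y": 0,"z": 0,"rx": 0,"ry": 0,"rz": 0},{"fingers": 0.03,"x": 0,"y": 0,"z": 0,"rx": 0,"ry": 0,"rz": 0},{"fingers": 0.03,"x": 0,"y": 0,"z": 0,"rx": 0,"ry": 0,"rz": 0},{"fingers": 0.03,"x": 0,"y": 0,"z": 0.02,"rx": 0,"ry": 0,"rz": 0},{"fingers": 0.03,"x": 0,"y": 0.01,"z": 0.04,"rx": 0,"ry": 0,"rz": 0},{"fingers": 0.03,"x": -0.01,"y": 0.03,"z": 0.05,"rx": 0,"ry": 0,"rz": 0},{"fingers": 0.03,"x": -0.01,"y": 0.04,"z": 0.05,"rx": 0,"ry": 0,"rz": 0},{"fingers": 0.03,"x": -0.01,"y": 0.04,"z": 0.05,"rx": 0,"ry": 0,"rz": 0},{"fingers": 0.03,"x": -0.01,"y": 0.03,"z": 0.05,"rx": 0,"ry": 0,"rz": 0},{"fingers": 0.0,"x": 0,"y": 0,"z": 0,"rx": 0,"ry": 0,"rz": 0}]}}

```text
time: 15.02
position: [0.5037, 0.0231, 0.3723]
tool_rot: [0.003, -0.124, 0.992, 0.001]
force: [-0.6, 0.1, -0.3]
width: 0.0129
finger_force: 0.0
```

Run:
```python
from h import *
import pickle
s=ctrl.get_state()
T,ti=grab('top');S,si=grab('scene');pickle.dump((T,ti,S,si),open('t3.pkl','wb'))
a=cv2.resize(T[130:250,360:500],None,fx=2.8,fy=2.8,interpolation=cv2.INTER_CUBIC)
b=cv2.resize(S[180:360,140:330],(400,379),interpolation=cv2.INTER_CUBIC)
H=np.zeros((379,800,3),np.uint8);H[:a.shape[0],:392]=a;H[:,400:]=b
cv2.imwrite('pics/c4.png',H[:,:,::-1]);print(s['position'],s['tool_rot'],s['force'])
```

```text
[0.50374472 0.02310095 0.37226212] [ 3.36105127e-03 -1.24327332e-01  9.92235287e-01  7.43607803e-04] [-0.57694064  0.12936065 -0.33381632]
```

View pics/c4.png

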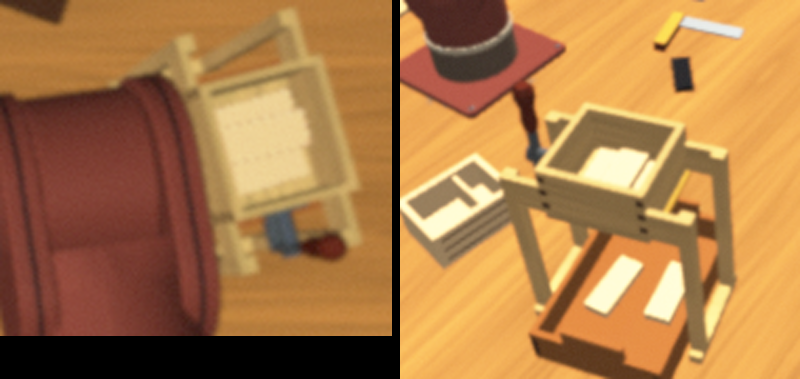

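Run:
```python
from h import *
import pickle
T,ti,S,si=pickle.load(open('t3.pkl','rb'))
th=np.radians(14);R=np.array([[np.cos(th),-np.sin(th)],[np.sin(th),np.cos(th)]])
f=lambda L:(np.array(L,float)-[400,0])/2.105+[140,180]
for n,L,z in (('tray -y rim corner -x',[(535,334)],.05),('runner ends -y',[(541,307),(697,352)],.016)):
    print(n,(onz(si,f(L),z)[:,:2]-[.5715,-.237])@R)
hs=cv2.cvtColor(S,cv2.COLOR_RGB2HSV); 
P=[np.r_[R@[x,y]+[.5715,-.237],z] for x,y,z in[(-.085,-.12,.05),(.085,-.12,.05),(-.085,-.12,0),(.085,-.12,0)]]
print((proj(si,P)-[140,180])*2.105+[400,0])
# knob in both views
for n,im,i,o in(('t',T,ti,(455,200,500,240)),('s',S,si,(180,210,215,260))):
    h=cv2.cvtColor(im,cv2.COLOR_RGB2HSV)[o[1]:o[3],o[0]:o[2]]
    m=((h[...,0]<8)|(h[...,0]>170))&(h[...,1]>120)&(h[...,2]<130)
    v,u=np.nonzero(m);print(n,u.mean()+o[0],v.mean()+o[1],u.min()+o[0],u.max()+o[0],v.min()+o[1],v.max()+o[1],len(u))
```

```text
tray -y rim corner -x [[-0.07353986 -0.11764444]]
runner ends -y [[-0.1049215  -0.06225808]
 [ 0.10649045 -0.05922356]]
[[525.56229747 332.88447161]
 [657.08188023 374.72967646]
 [533.68288944 356.72884302]
 [661.23613536 398.17329429]]
t 475.56060606060606 217.63636363636363 468 481 214 221 66
s 197.4896551724138 226.88275862068966 180 207 210 242 145
```

Run:
```python
from h import *
import pickle
T,ti,S,si=pickle.load(open('t3.pkl','rb'))
h=cv2.cvtColor(S,cv2.COLOR_RGB2HSV).astype(int)
for y in (336,340,344,348,352): 
    print(y,[tuple(h[y,x]) [0:3] if 0 else "%d/%d"%(h[y,x,0],h[y,x,2]) for x in range(196,212)],'|',["%d/%d"%(h[y,x,0],h[y,x,2]) for x in range(256,276)])
```

```text
336 ['17/239', '17/240', '17/241', '17/241', '17/240', '16/238', '15/234', '14/231', '13/228', '13/209', '13/171', '13/139', '13/124', '12/110', '13/105', '13/101'] | ['14/230', '14/230', '14/231', '14/231', '14/231', '14/232', '14/231', '14/231', '14/232', '14/231', '14/231', '14/230', '14/231', '14/230', '14/232', '14/230', '13/225', '13/191', '13/130', '13/104']
340 ['17/242', '17/242', '17/242', '17/240', '16/233', '15/199', '14/127', '14/95', '13/111', '13/129', '13/149', '13/170', '13/190', '13/204', '13/217', '13/223'] | ['14/230', '14/231', '14/231', '14/232', '14/231', '13/232', '14/231', '14/231', '14/231', '14/233', '14/231', '14/231', '14/231', '14/230', '13/225', '13/192', '12/134', '13/103', '14/99', '13/101']
344 ['17/241', '17/242', '17/243', '17/241', '16/240', '16/236', '15/217', '15/138', '12/70', '11/72', '13/90', '13/94', '14/94', '13/94', '12/95', '13/94'] | ['14/231', '14/230', '14/232', '14/230', '14/231', '14/231', '14/231', '13/232', '14/231', '14/231', '14/231', '14/230', '13/225', '13/188', '13/131', '12/104', '13/98', '12/100', '12/102', '14/131']
348 ['17/240', '17/237', '16/235', '16/236', '16/237', '17/239', '17/241', '16/233', '15/186', '14/127', '13/98', '14/95', '13/96', '14/94', '13/94', '13/95'] | ['14/231', '14/231', '14/231', '14/232', '14/231', '14/231', '14/231', '14/231', '14/231', '14/230', '13/227', '13/201', '13/145', '13/109', '13/99', '13/100', '12/101', '14/115', '15/179', '16/235']
352 ['17/238', '16/239', '17/240', '17/242', '17/242', '17/242', '16/239', '16/234', '16/232', '16/233', '16/236', '16/236', '16/233', '16/227', '15/224', '15/219'] | ['14/231', '14/231', '14/231', '14/231', '14/231', '14/231', '14/231', '13/231', '13/228', '13/208', '13/158', '13/115', '13/103', '12/100', '13/101', '14/113', '15/168', '16/229', '17/244', '18/245']
```

Run:
```python
from h import *
import pickle
T,ti,S,si=pickle.load(open('t3.pkl','rb'))
th=np.radians(14);R=np.array([[np.cos(th),-np.sin(th)],[np.sin(th),np.cos(th)]])
B=lambda uv,z:((onz(si,uv,z)[:,:2]-[.5715,-.237])@R).round(4).tolist()
print('left top',B([(201.3,339)],.05),'left bottom',B([(204.2,348.5)],0))
print('right bottom edge',B([(275.4,344),(273.6,348),(272.2,352)],0), 'inner/rim',B([(269.6,344),(267.8,348),(266,352)],.05))
g=cv2.cvtColor(S,cv2.COLOR_RGB2HSV)
for x in (215,230,245,255): print(x,g[340:385,x,2].tolist())
```

```text
left top [[-0.0798, -0.1208]] left bottom [[-0.0848, -0.1169]]
right bottom edge [[0.0842, -0.0458], [0.0843, -0.0581], [0.0854, -0.0699]] inner/rim [[0.0868, -0.0793], [0.087, -0.0909], [0.0873, -0.1023]]
215 [219, 221, 198, 133, 98, 95, 96, 95, 94, 93, 97, 111, 158, 213, 234, 242, 244, 244, 243, 243, 244, 245, 247, 247, 247, 246, 245, 244, 243, 242, 240, 239, 239, 240, 241, 241, 243, 244, 245, 246, 246, 245, 244, 243, 244]
230 [233, 223, 176, 122, 98, 94, 94, 95, 95, 93, 94, 93, 95, 93, 95, 94, 116, 170, 223, 239, 243, 244, 246, 247, 248, 247, 247, 246, 246, 246, 244, 242, 241, 240, 240, 241, 243, 244, 244, 245, 244, 246, 245, 244, 243]
245 [231, 230, 230, 231, 227, 213, 175, 136, 111, 103, 105, 111, 114, 103, 93, 94, 96, 96, 94, 95, 97, 126, 188, 231, 239, 239, 237, 235, 235, 235, 235, 236, 238, 240, 243, 244, 243, 242, 242, 241, 241, 241, 241, 241, 241]
255 [231, 231, 231, 231, 232, 231, 232, 231, 232, 231, 231, 232, 232, 230, 220, 161, 109, 96, 94, 96, 96, 95, 94, 97, 115, 170, 221, 234, 237, 237, 238, 237, 237, 238, 240, 241, 243, 242, 243, 245, 247, 248, 248, 249, 248]
```

Emit:
{"method": "apply_moves", "body": {"increments": [{"fingers": 0.0,"x": -0.004,"y": -0.02,"z": 0,"rx": 0,"ry": 0,"rz": 0},{"fingers": 0.0,"x": -0.0075,"y": -0.037,"z": 0,"rx": 0,"ry": 0,"rz": 0},{"fingers": 0.0,"x": -0.0075,"y": -0.037,"z": 0,"rx": 0,"ry": 0,"rz": 0},{"fingers": 0.0,"x": -0.0075,"y": -0.037,"z": 0,"rx": 0,"ry": 0,"rz": 0},{"fingers": 0.0,"x": -0.0075,"y": -0.037,"z": 0,"rx": 0,"ry": 0,"rz": 0},{"fingers": 0.0,"x": -0.0075,"y": -0.037,"z": -0.005,"rx": 0,"ry": 0,"rz": 0},{"fingers": 0.0,"x": -0.004,"y": -0.021,"z": -0.005,"rx": 0,"ry": 0,"rz": 0},{"fingers": 0.0,"x": 0,"y": 0,"z": 0,"rx": 0,"ry": 0,"rz": 0},{"fingers": 0.0,"x": 0,"y": 0,"z": 0,"rx": 0,"ry": 0,"rz": 0}]}}

```text
time: 16.25
position: [0.4571, -0.2053, 0.3578]
tool_rot: [-0.001, -0.122, 0.993, 0.0]
force: [-0.2, 1.0, -0.1]
width: -0.0001
finger_force: 0.0
```

Before pushing: lateral alignment is fine (bin x ≈ -0.103). Push.

Emit:
{"method": "apply_moves", "body": {"increments": [{"fingers": 0.0,"x": 0.002,"y": -0.008,"z": 0,"rx": 0,"ry": 0,"rz": 0},{"fingers": 0.0,"x": 0.002,"y": -0.008,"z": 0,"rx": 0,"ry": 0,"rz": 0},{"fingers": 0.0,"x": 0.002,"y": -0.008,"z": 0,"rx": 0,"ry": 0,"rz": 0},{"fingers": 0.0,"x": 0.002,"y": -0.008,"z": 0,"rx": 0,"ry": 0,"rz": 0},{"fingers": 0.0,"x": 0.002,"y": -0.008,"z": 0,"rx": 0,"ry": 0,"rz": 0},{"fingers": 0.0,"x": 0.002,"y": -0.008,"z": 0,"rx": 0,"ry": 0,"rz": 0},{"fingers": 0.0,"x": 0.002,"y": -0.008,"z": 0,"rx": 0,"ry": 0,"rz": 0},{"fingers": 0.0,"x": 0.002,"y": -0.008,"z": 0,"rx": 0,"ry": 0,"rz": 0},{"fingers": 0.0,"x": 0.002,"y": -0.008,"z": 0,"rx": 0,"ry": 0,"rz": 0},{"fingers": 0.0,"x": 0,"y": 0,"z": 0,"rx": 0,"ry": 0,"rz": 0}]}}

```text
time: 17.5
position: [0.4754, -0.2779, 0.3582]
tool_rot: [-0.0, -0.122, 0.993, -0.0]
force: [-0.3, 0.2, 0.6]
width: -0.0002
finger_force: 0.0
```

Run:
```python
from h import *
import pickle
T,ti,S,si=pickle.load(open('t3.pkl','rb'))
S2,_=grab('scene');T2,_=grab('top')
d=np.abs(S2.astype(int)-S).sum(2)>90
v,u=np.nonzero(d[280:370,180:300]);print('tray area changed',len(u)); 
v,u=np.nonzero(d[225:285,195:280]);print('bin area changed',len(u))
T2d=np.abs(T2.astype(int)-T).sum(2)>90;print('bin top',T2d[165:200,440:475].sum())
print(ctrl.get_state()['position'],ctrl.get_state()['force'])
```

```text
tray area changed 474
bin area changed 797
bin top 1013
[ 0.47547738 -0.2772081   0.35827012] [-0.08351639  0.58204783 -0.24511861]
```

Floor seems to have dropped. Back off and raise, then look.

Emit:
{"method": "apply_moves", "body": {"increments": [{"fingers": 0.0,"x": -0.004,"y": 0.016,"z": 0,"rx": 0,"ry": 0,"rz": 0},{"fingers": 0.0,"x": -0.005,"y": 0.02,"z": 0.03,"rx": 0,"ry": 0,"rz": 0},{"fingers": 0.0,"x": 0,"y": 0.05,"z": 0.03,"rx": 0,"ry": 0,"rz": 0},{"fingers": 0.0,"x": 0,"y": 0.055,"z": 0.02,"rx": 0,"ry": 0,"rz": 0},{"fingers": 0.0,"x": 0,"y": 0.055,"z": 0,"rx": 0,"ry": 0,"rz": 0},{"fingers": 0.0,"x": 0,"y": 0.055,"z": 0,"rx": 0,"ry": 0,"rz": 0},{"fingers": 0.0,"x": 0,"y": 0.055,"z": 0,"rx": 0,"ry": 0,"rz": 0},{"fingers": 0.0,"x": 0,"y": 0.03,"z": 0,"rx": 0,"ry": 0,"rz": 0},{"fingers": 0.0,"x": 0,"y": 0,"z": 0,"rx": 0,"ry": 0,"rz": 0}]}}

```text
time: 18.73
position: [0.4661, 0.0617, 0.4382]
tool_rot: [-0.0, -0.125, 0.992, 0.0]
force: [-0.5, 0.7, -0.1]
width: -0.0005
finger_force: 0.0
```

Run:
```python
from h import *
T,_=grab('top');S,_=grab('scene')
a=cv2.resize(T[60:260,160:500],(400,235),interpolation=cv2.INTER_CUBIC)
c=cv2.resize(T[140:240,400:500],(340,340),interpolation=cv2.INTER_CUBIC)
b=cv2.resize(S[195:365,150:330],(400,378),interpolation=cv2.INTER_CUBIC)
H=np.zeros((590,800,3),np.uint8);H[:235,:400]=a;H[240:580,:340]=c;H[:378,400:]=b
cv2.imwrite('pics/f.png',H[:,:,::-1]);print(ctrl.get_state()['time'])
```

```text
18.825
```

View pics/f.png

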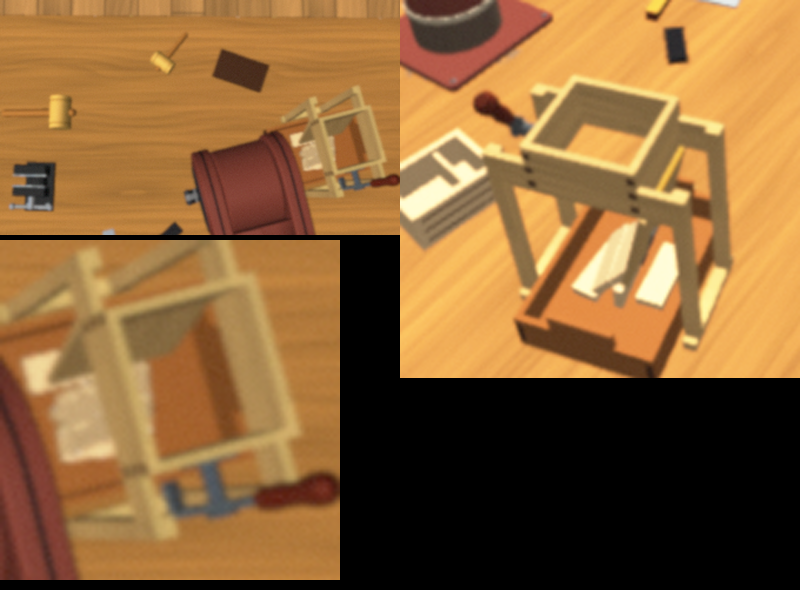

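```bash
python3 -c "
from h import *
print(ctrl.sign_off())"
```

```text
the job is handed in; nothing more can be done
None
```

The job is handed in at about 19 s of the 72 s allowed. The mallet lies clear on the open bench, and the tray is centred under the bin to about 2 mm. The latch is pushed over and the floor has dropped; in the last pictures the bin is empty, with a stack of blanks and one loose blank in the tray, though I could not count all five separately. The carcass, walnut panel, try square and vise were not touched.

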